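Start the cup sanitiser

TASK

Slide the lamp pod round its curved rail until it is centred over the blue cup and leave it there, then press the green start key just until you feel it click, without driving it on towards the bottom, and let it go. Do not press the red key, and leave the cups and the other loose things standing where they are.

Things in the scene. Friction and masses are not known exactly. Their poses are not given: they have to be found in the camera images.
- rail_centre (a point): Centre of the circle of which the curved rail is an arc: an empty point 155 mm above the table, on the robot's side of the rail. The rail is a fixed, level, round steel rod 12 mm thick, 155 mm up, bent to 200 mm radius, bulging away from the robot, with a post at each end, over a tray of 150 x 380 x 20 mm. x axis: from here to the middle of the rail.
- lamp_grip (a point): Grip point of the lamp pod, 200 mm above the table, right above the rail: middle of an orange upright fin, 24 mm thick along the rail's radius, 52 mm long along the rail, from 171 to 223 mm above the table. Take it across its thickness from above. x axis: along the radius, away from rail_centre; y: along the rail.
- lamp_lens (a point): Centre of the violet lens under the lamp pod, right below the grip point, 123 mm above the table. The white pod, 72 mm across, is bored and rides on the rail, turning with the bend.
- lamp_pod (a joint): Angle of the pod along the rail, rad: 0 at the left (+y) end stop, where it is parked, growing clockwise from above, to 1.56 at the right end stop (0.2 m per rad). It stays where it is left; about 1.5 N slides it.
- blue_cup_mid (a point): Centre, half-way up, of the blue cup: open, round, 66 mm across the mouth, 85 mm tall, about 0.2 kg, standing loose on the 20 mm thick tray under the rail.
- white_cup_mid (a point): Centre, half-way up, of the white cup: open, round, 66 mm across the mouth, 85 mm tall, about 0.2 kg, standing loose on the 20 mm thick tray under the rail.
- yellow_cup_mid (a point): Centre, half-way up, of the yellow cup: open, round, 66 mm across the mouth, 85 mm tall, about 0.2 kg, standing loose on the 20 mm thick tray under the rail.
- start_key_top (a point): Centre of the top of the green dome key (start), on a cream box 84 x 84 x 50 mm that is fixed to the table. The key is a flat-topped round cap 46 mm across whose top stands 67 mm above the table when released.
- start_key (a joint): How far the green key is pressed down, m: 0 released, 0.0105 hard bottom. About 3.5 N starts it, the force climbs to a peak of 8 N at 2.5 mm, drops as the dome clicks to 4 N at 6.5 mm, then climbs again, through 8 N at 8.8 mm. A press that reaches between about 4 and 8 mm has clicked and is not driven further. It springs back by itself.
- stop_key_top (a point): Centre of the top of the red dome key (stop), on a cream box 84 x 84 x 50 mm that is fixed to the table. The key is a flat-topped round cap 46 mm across whose top stands 67 mm above the table when released.
- stop_key (a joint): How far the red key is pressed down, m: 0 released, 0.0105 hard bottom. Same dome feel as the green key.
- soap_bottle_mid (a point): Centre of a loose amber soap bottle, 66 mm across, 170 mm tall. Bystander.
- remote_mid (a point): Centre of a loose white remote control lying flat, 50 x 130 x 18 mm. Bystander.
- sponge_mid (a point): Centre of a loose yellow and green sponge block, 70 x 110 x 35 mm. Bystander.
There are look-alikes about, which are no part of the job. Leave any turquoise look-alike of the part that bears stop_key_top alone.

How it is judged:
On the way, in this order (a step that is already met when the one before it is completed fails the run):
1. the lamp pod is at rest, centred over the blue cup (horizontal distance between lamp_lens and blue_cup_mid below 0.018 m and velocity of joint lamp_pod between -0.05 and 0.05 rad/s), for 0.2 s.
2. the green key has been pressed past its click while the pod is over the blue cup (horizontal distance between lamp_lens and blue_cup_mid below 0.018 m and value of joint start_key above 0.0036 m), for 0.05 s.
At the end, for the whole second after the job is handed in: The lamp lens is within 18 mm (seen from above) of the blue cup's centre; both keys are back up (within 1.5 mm); the three cups stand upright within 15 mm of where they began, and the soap bottle, remote and sponge within 30 mm (horizontal distance between lamp_lens and blue_cup_mid below 0.018 m and value of joint each of start_key, stop_key below 0.0015 m and angle between each of blue_cup_mid, white_cup_mid, yellow_cup_mid's own z axis and vertical below 0.15 rad and distance of each of blue_cup_mid, white_cup_mid, yellow_cup_mid from where it was at the start of the episode below 0.015 m and distance of each of soap_bottle_mid, remote_mid, sponge_mid from where it was at the start of the episode below 0.03 m); the robot touches nothing.
It fails at once if the green key is driven on past its click, more than 9 mm down (value of joint start_key above 0.009 m).
It fails at once if the red key is pressed more than 2.5 mm (value of joint stop_key above 0.0025 m).
It fails at once if a cup is tipped over or pushed more than 30 mm (angle between any of blue_cup_mid, white_cup_mid, yellow_cup_mid's own z axis and vertical above 0.4 rad or distance of any of blue_cup_mid, white_cup_mid, yellow_cup_mid from where it was at the start of the episode above 0.03 m).
It also fails if it takes over 58 s, if anything falls off the work surface, if the arm or the gripper's body presses on something with over 40 N, if the wrist force passes 120 N, or if a joint passes its speed limit or range.

ROBOT

A 7-joint arm with a two-finger parallel gripper is mounted at the origin on the work surface. World frame = base frame: x ahead of the robot, y to its left, z up, the work surface at z = 0. Lengths are in m, angles in rad, forces in N, time in s.
With the tool pointing down it reaches from about 0.4 to 0.875 m from the base axis. Payload 19.3 kg.
Tool frame: the origin (TCP) lies between the finger pads; the fingertips stand 17 mm ahead of it and the grasp point (between the pads) lies 2 mm behind it; z points along the fingers, x is the direction in which the jaws open and shut, and the axes are right-handed (so a half turn about z gives the same grasp; the last joint's range is limited). The gripper opens to 85 mm and grips with 20 to 120 N. Pads are 22 mm wide; open, the fingers measure 114 mm over their backs; the gripper's body (76 mm by 85 mm) begins 54 mm behind the grasp point. The pads swing forward as they close: fully open they stand 13 mm farther back than shut.
Start: joints at [-1.393, 0.521, -0.036, 1.599, 0.021, 1.021, -0.113], TCP at [0.153, 0.606, 0.248] pointing down, gripper open.
Joint ranges: [-2.91, 2.91], [-0.3, 2.13], [-1.5, 1.42], [0.17, 2.43], [-1.26, 4.41], [0.16, 1.93], [-2.52, 2.52]. Speed limits (rad/s): [1.89, 1.89, 2.39, 2.39, 3.01, 3.01, 3.01].

INTERFACE

Orientations are given as [roll, pitch, yaw] about the fixed x, y, z axes, in that order (R = Rz(yaw) Ry(pitch) Rx(roll)).
In Python, from workcell import bot gives the robot as it stands. The module is installed in compiled form; this text tells all that it offers.
- The arm moves only by the tool arm_command, never from a script. Its argument "targets" is a list of rows, each a list of 6 numbers: the shift along the tool's x, y, z in mm, then the turn, a rotation vector about the tool's x, y, z in degrees. In form: [[x, y, z, wx, wy, wz], ...]. A call has 1 to 8 rows; each row shifts and turns the pose as measured when the row begins, along the tool's axes as they then stand; what a row does not reach is not made up. A row lasts 1/10 s, in which the tool goes at most 50 mm and 8.59 degrees, less where a joint would pass 70% of its speed; a pose out of reach is approached as far as the arm can. A call is refused whole if a number of a shift passes 50 or a number of a turn 8.59, either way. A call with a gripper value outside its range is refused whole. "grip" is the opening in per cent of the stroke, from 0 (shut) to 100 (fully open), set as the call begins (left out, the last holds). The fingers move at their own pace and stop on an object; "grip_force" is the grip in N (left out, the last holds). Time passes only in rows, so rows that do not move let the fingers close. It gives the time, the measured TCP pose, the force and the opening at its end, in the units of the state.
- bot.observe(): the state, without advancing time (a new reading comes with each control period).
- bot.grab_frame(name): name is "scene" or "top"; returns a dict with "color" (400x640x3 uint8, red, green, blue), "depth" (400x640 float32, m along the optical axis (not along the pixel's ray), 0 where there is no reading), "fov_y" (degrees; the focal length in pixels is half the picture's height over the tangent of half this angle, whatever the lens; pixels are square), "cx", "cy" (the principal point, pixels), "D" ([k1, k2, p1, p2, k3] as OpenCV has them; the pictures are not rectified), "R" (3x3) and "t" (3): a world point X has camera coordinates R X + t. Camera axes: x right, y down, z forward; pixel columns grow to the right and rows downward; lengths in m; the calibration is good to about 2 mm. A picture is of the moment at which its call begins.
- bot.job_done(): hands the job in, once; it reports no verdict.
The state is a dict: "clock": time; "qpos": joint angles; "qd": joint speeds; "joint_efforts": joint torques, N m; "position": TCP position; "tool_rot": TCP orientation; "force": force on the tool from outside, world axes, zero at the start; "moment": the same for the moment, N m; "grip_width": finger opening in m.
Only numpy, scipy, OpenCV 4.12 (cv2) and the standard library are available. Lean on these libraries where they do the work, as an engineer would, in place of code of your own. Each camera call takes 0.05 s, during which the arm holds its last target. There are 200 camera calls.

## Working session

There is one attempt and no reset: what is moved stays moved. The work goes in short steps, Python scripts to look and compute and a tool call to move; the robot and the scene stay as the last step left them, time stands still between calls to the robot, and variables do not carry over. Pictures are saved under pics/ and viewed, about 8 in all and at most 12, crops included, and the job is handed in when it is done.

Besides the shell and the picture viewer there is one more tool, called after "Emit:" by a JSON object that holds its "method" and its "body", one argument or row to a line. arm_command: Moves the arm, as the interface text tells. Its arguments: {"type":"object","properties":{"targets":{"type":"array"},"grip":{"type":"number"},"grip_force":{"type":"number"}},"required":["targets"]}

```bash
mkdir -p pics; cat > h.py <<'E'
import numpy as np,cv2,pickle
from workcell import bot
def grab(n,tag):
    f=bot.grab_frame(n); pickle.dump(f,open(f'{tag}_{n}.pkl','wb')); cv2.imwrite(f'pics/{tag}_{n}.png',f['color'][:,:,::-1]); return f
def load(n,tag): return pickle.load(open(f'{tag}_{n}.pkl','rb'))
def K(f):
    h=f['color'].shape[0]; F=h/2/np.tan(np.radians(f['fov_y'])/2)
    return np.array([[F,0,f['cx']],[0,F,f['cy']],[0,0,1]])
def rays(f,uv):
    uv=np.asarray(uv,float).reshape(-1,1,2)
    n=cv2.undistortPoints(uv,K(f),np.array(f['D'])).reshape(-1,2)
    return np.c_[n,np.ones(len(n))]
def plane(f,uv,z):
    R=np.array(f['R']);t=np.array(f['t']);c=-R.T@t; d=rays(f,uv)@R
    return c+d*((z-c[2])/d[:,2])[:,None]
def pts(f,uv):
    uv=np.asarray(uv).reshape(-1,2); z=f['depth'][uv[:,1].astype(int),uv[:,0].astype(int)]
    return (rays(f,uv)*z[:,None]-np.array(f['t']))@np.array(f['R']), z
E
python3 - <<'E'
from h import *
for n in('scene','top'):
    f=grab(n,'a'); print(n,-np.array(f['R']).T@f['t'],f['fov_y'],f['D'])
s=bot.observe(); print(s)
E
```

```text
scene [1.43573804 0.40116381 0.85627783] 46.35300635199161 [-0.0153746  0.         0.         0.         0.       ]
top [0.38910537 0.02415464 1.45968482] 43.32456120781393 [-0.13486157  0.          0.          0.          0.        ]
{'clock': 0.1, 'qpos': array([-1.39321067,  0.521961  , -0.03632285,  1.59991249,  0.02117256,
        1.02110779, -0.11284297]), 'qd': array([ 2.74018905e-04, -1.63086844e-04, -1.51274808e-03, -9.43389129e-04,
       -9.34917876e-04,  1.26745638e-03, -7.68611806e-05]), 'joint_efforts': array([ 5.17507215e-03, -9.28498721e+01,  1.98479779e+00, -3.70534515e+01,
        1.81964238e-02,  5.38008302e-03,  7.00039323e-05]), 'position': array([0.15324592, 0.60564269, 0.24779301]), 'tool_rot': array([3.14154411e+00, 1.00374969e-03, 1.32293768e+00]), 'force': array([ 0.27824346,  0.31463141, -0.76147678]), 'moment': array([-0.00229177,  0.02268455,  0.00263277]), 'grip_width': 0.08541864411438346}
```

View pics/a_scene.png

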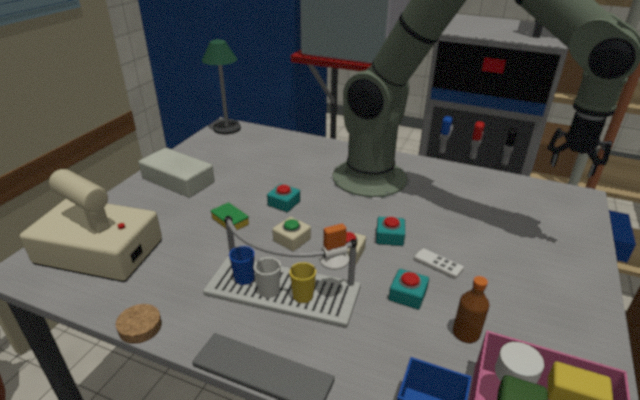

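View pics/a_top.png

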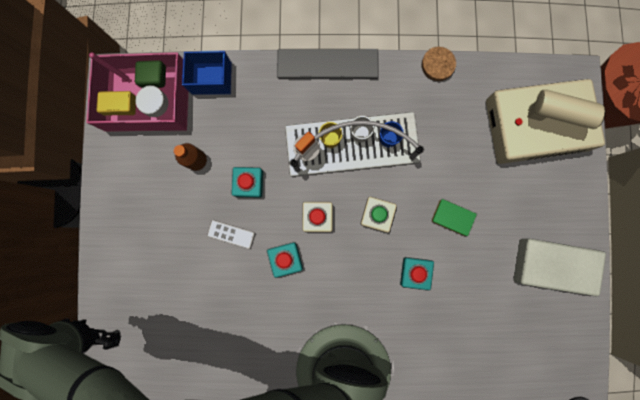

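The scene view shows the blue cup at (243,265), the green key at (291,229) and the fin at (335,236). In the top view these are at (391,132), (379,213) and (306,142). Possible mix-ups:
- **Keys:** the real red key on its cream box is at top (317,216). Turquoise boxes with red keys are at (246,182), (285,260) and (418,274).
- **Blue things:** a blue bin at (207,70).
- **Orange things:** the bottle cap at (181,150).

Next I'll measure and check the choice in a crop.

```bash
python3 - <<'E'
from h import *
def mask(f,lo,hi,box):
    hsv=cv2.cvtColor(f['color'],cv2.COLOR_RGB2HSV); m=cv2.inRange(hsv,lo,hi); o=np.zeros_like(m); x0,y0,x1,y1=box; o[y0:y1,x0:x1]=m[y0:y1,x0:x1]; return o
def rep(name,f,m,z,zr):
    v,u=np.nonzero(m); P=plane(f,np.c_[u,v],z); (c,s,a)=cv2.minAreaRect((P[:,:2]*1000).astype(np.float32))
    D,d=pts(f,np.c_[u,v]); D=D[d>0]; k=abs(D[:,2]-z)<zr; Q=D[k]
    (c2,s2,a2)=cv2.minAreaRect((Q[:,:2]*1000).astype(np.float32)) if k.sum()>3 else ((0,0),(0,0),0)
    print(name,len(u),'plane',np.round(c,1),np.round(s,1),round(a,1),'mean',P.mean(0)[:2].round(4),'| depth',np.round(c2,1),np.round(s2,1),round(a2,1),Q.mean(0).round(4),'zmax',np.percentile(D[:,2],97).round(3))
t=load('top','a');s=load('scene','a')
O=((5,150,110),(16,255,255));B=((105,130,50),(125,255,255));Y=((22,130,80),(32,255,255));G=((45,110,50),(80,255,255));R_=((0,160,80),(4,255,255))
rep('fin t',t,mask(t,*O,(290,120,325,160)),.223,.006)
rep('fin s',s,mask(s,*O,(315,220,350,252)),.197,.03)
rep('blue t',t,mask(t,*B,(370,110,410,155)),.105,.008)
rep('blue s',s,mask(s,*B,(225,240,262,290)),.105,.008)
rep('yel t',t,mask(t,*Y,(315,115,350,155)),.105,.008)
rep('green t',t,mask(t,*G,(365,200,395,228)),.067,.004)
rep('green s',s,mask(s,*G,(278,215,305,240)),.067,.004)
rep('red t',t,mask(t,*R_,(303,205,332,230)),.067,.004)
# rail from depth z 0.145..0.17
for n,f,b in(('t',t,(285,105,430,180)),('s',s,(220,210,365,280))):
    v,u=np.mgrid[b[1]:b[3],b[0]:b[2]]; D,d=pts(f,np.c_[u.ravel(),v.ravel()]); k=(d>0)&(abs(D[:,2]-.158)<.008); Q=D[k][:,:2]
    from scipy.optimize import least_squares
    r=least_squares(lambda p:np.hypot(*(Q-p[:2]).T)-p[2],[.45,.05,.2],loss='soft_l1',f_scale=.004)
    r2=least_squares(lambda p:np.hypot(*(Q-p).T)-.2,r.x[:2],loss='soft_l1',f_scale=.004)
    print('rail',n,len(Q),r.x.round(4),r2.x.round(4),np.median(abs(r2.fun)))
a=cv2.resize(t['color'][100:240,280:440],None,fx=5,fy=4.2,interpolation=2) if 0 else cv2.resize(t['color'][105:235,280:440],None,fx=4,fy=4,interpolation=cv2.INTER_CUBIC)
cv2.imwrite('pics/crop1.png',a[:,:,::-1])
E
```

```text
fin t 171 plane [625.3 104.3] [21.4 49.7] 45.7 mean [0.6249 0.1036] | depth [625.1 104. ] [21.3 50.2] 46.6 [0.6249 0.1035 0.2233] zmax 0.227
fin s 149 plane [609.9 104. ] [61.3 51.8] 46.3 mean [0.5991 0.0931] | depth [626.8 103.5] [21.4 51.1] 49.6 [0.6296 0.1041 0.221 ] zmax 0.226
blue t 285 plane [ 671.  -125.6] [60.4 65.3] 71.6 mean [ 0.6645 -0.1235] | depth [ 671.3 -126. ] [62.1 61.7] 29.6 [ 0.6698 -0.1232  0.1039] zmax 0.108
blue s 730 plane [ 706.9 -106.7] [139.4  57.4] 31.9 mean [ 0.7046 -0.1071] | depth [ 671.5 -129.7] [65.2 58.8] 48.7 [ 0.6738 -0.1283  0.1022] zmax 0.106
yel t 254 plane [668.8  39.3] [65.4 55.8] 6.7 mean [0.6602 0.0386] | depth [667.8  40.3] [62.3 57.9] 40.0 [0.665  0.0374 0.1043] zmax 0.109
green t 184 plane [451.2 -95.3] [38.8 38.8] 90.0 mean [ 0.4516 -0.095 ] | depth [451.3 -95.3] [39.1 38.9] 90.0 [ 0.4517 -0.0945  0.0666] zmax 0.072
green s 102 plane [462.8 -94.1] [41.9 39. ] 53.5 mean [ 0.4623 -0.093 ] | depth [457.3 -96.2] [33.9 33.5] 60.3 [ 0.4588 -0.0952  0.0668] zmax 0.07
red t 186 plane [444.2  77. ] [39.2 41.1] 45.3 mean [0.4444 0.0766] | depth [445.   76.4] [39.3 39.2] 45.3 [0.4443 0.077  0.0669] zmax 0.072
rail t 671 [ 0.4898 -0.0423  0.1975] [ 0.487  -0.0425] 0.003279519649539153
rail s 787 [ 0.4791 -0.0402  0.2099] [ 0.4901 -0.039 ] 0.0032466729725309507
```

View pics/crop1.png

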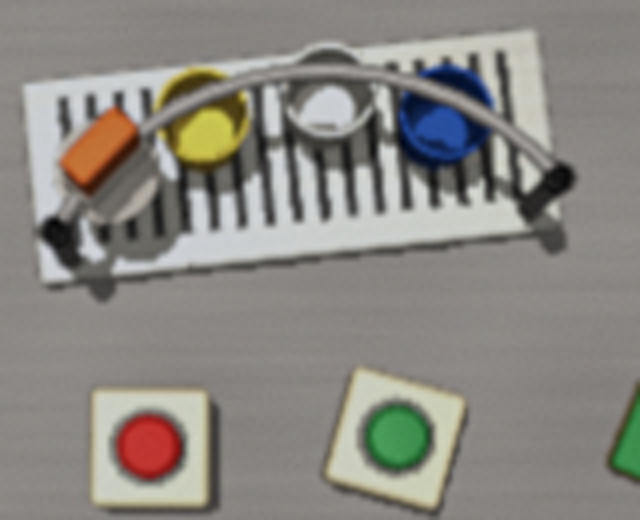

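The crop confirms the picks. The fin is at about crop (100,150), with the blue cup under the right part of the rail. The green and red cream boxes are at (397,437) and (148,447). The rail centre is (0.488,-0.041) by both the rail fit and the fin geometry. The cup radius is 0.202 m against 0.200 m, at an azimuth of -24.9°. The fin is at 46.5°.

```bash
cat >> h.py <<'E'
from scipy.spatial.transform import Rotation as Ro
def rows(wps):
    s=bot.observe(); p=np.array(s['position']); R=Ro.from_euler('xyz',s['tool_rot'])
    print('t',round(s['clock'],2),'p',p.round(4),'rpy',np.degrees(s['tool_rot']).round(1),'F',s['force'].round(2),'w',round(s['grip_width'],4),'q7',s['qpos'][6].round(2))
    for x,y,z,yaw,n in wps:
        g=np.array([x,y,z]); Rg=Ro.from_euler('xyz',[180,0,yaw],degrees=True)
        dp=(g-p)/n; dw=(R.inv()*Rg).as_rotvec(degrees=True)/n
        for i in range(n):
            print(np.r_[R.inv().apply(dp)*1000,dw].round(1).tolist()); R=R*Ro.from_rotvec(dw,degrees=True); p=p+dp
C=np.array([.488,-.041])
def arc(deg,r=.2): a=np.radians(deg); return C[0]+r*np.cos(a),C[1]+r*np.sin(a)
E
python3 -c "
from h import *
rows([(.6255,.104,.31,46.5,16)])"
```

```text
t 0.1 p [0.1532 0.6056 0.2478] rpy [1.80e+02 1.00e-01 7.58e+01] F [ 0.28  0.31 -0.76] w 0.0854 q7 -0.11
[-23.2, 36.3, -3.9, 0.0, 0.0, 1.8]
[-22.0, 37.0, -3.9, 0.0, 0.0, 1.8]
[-20.8, 37.7, -3.9, 0.0, 0.0, 1.8]
[-19.6, 38.4, -3.9, 0.0, 0.0, 1.8]
[-18.3, 39.0, -3.9, 0.0, 0.0, 1.8]
[-17.1, 39.5, -3.9, 0.0, 0.0, 1.8]
[-15.8, 40.1, -3.9, 0.0, 0.0, 1.8]
[-14.5, 40.5, -3.9, 0.0, 0.0, 1.8]
[-13.2, 41.0, -3.9, 0.0, 0.0, 1.8]
[-11.9, 41.4, -3.9, 0.0, 0.0, 1.8]
[-10.6, 41.7, -3.9, 0.0, 0.0, 1.8]
[-9.2, 42.1, -3.9, 0.0, 0.0, 1.8]
[-7.9, 42.3, -3.9, 0.0, 0.0, 1.8]
[-6.5, 42.6, -3.9, 0.0, 0.0, 1.8]
[-5.2, 42.7, -3.9, 0.0, 0.0, 1.8]
[-3.8, 42.9, -3.9, 0.0, 0.0, 1.8]
```

Emit:
{"method": "arm_command", "body": {
  "targets": [
    [-23, 36, -6, 0, 0, 2],
    [-22, 37, -6, 0, 0, 2],
    [-21, 38, -6, 0, 0, 2],
    [-20, 38, -6, 0, 0, 2],
    [-18, 39, -6, 0, 0, 2],
    [-17, 39, -6, 0, 0, 2],
    [-16, 40, -6, 0, 0, 2],
    [-14, 40, -6, 0, 0, 2]
  ],
  "grip": 100
}}

```text
clock: 0.9
position: [0.3875, 0.3462, 0.294]
tool_rot: [-3.14, 0.006, 1.043]
force: [-0.3, 0.7, -0.8]
grip_width: 0.0855
```

```bash
python3 -c "
from h import *
rows([(.6255,.104,.29,46.5,10)])"
```

```text
t 0.9 p [0.3875 0.3462 0.294 ] rpy [-179.9    0.4   59.8] F [-0.28  0.71 -0.78] w 0.0855 q7 0.24
[-8.9, 32.8, 0.4, -0.0, 0.0, 1.3]
[-8.2, 33.0, 0.4, -0.0, 0.0, 1.3]
[-7.4, 33.1, 0.4, -0.0, 0.0, 1.3]
[-6.6, 33.3, 0.4, -0.0, 0.0, 1.3]
[-5.9, 33.4, 0.4, -0.0, 0.0, 1.3]
[-5.1, 33.6, 0.4, -0.0, 0.0, 1.3]
[-4.3, 33.7, 0.4, -0.0, 0.0, 1.3]
[-3.5, 33.8, 0.4, -0.0, 0.0, 1.3]
[-2.8, 33.8, 0.4, -0.0, 0.0, 1.3]
[-2.0, 33.9, 0.4, -0.0, 0.0, 1.3]
```

Emit:
{"method": "arm_command", "body": {
  "targets": [
    [-9, 33, 0, 0, 0, 1.5],
    [-8, 33, 0, 0, 0, 1.5],
    [-7, 33, 0, 0, 0, 1.5],
    [-7, 33, 0, 0, 0, 1.5],
    [-6, 33, 0, 0, 0, 1.5],
    [-5, 34, 0, 0, 0, 1.5],
    [-4, 34, 0, 0, 0, 1.5],
    [-4, 34, 0, 0, 0, 1.5]
  ]
}}

```text
clock: 1.7
position: [0.5819, 0.1382, 0.2941]
tool_rot: [-3.141, 0.007, 0.823]
force: [-0.5, 0.4, 0.6]
grip_width: 0.0856
```

Emit:
{"method": "arm_command", "body": {
  "targets": [
    [-3, 34, 0, 0, 0, 1],
    [-2, 30, 0, 0, 0, 0.5],
    [0, 0, 0, 0, 0, 0]
  ]
}}

```text
clock: 2.0
position: [0.6281, 0.0839, 0.2928]
tool_rot: [3.141, 0.01, 0.79]
force: [0.8, 0.2, -0.7]
grip_width: 0.0853
```

```bash
python3 -c "
from h import *
rows([(.6255,.104,.26,46.5,2),(.6255,.104,.198,46.5,3)])
f=grab('scene','b');grab('top','b')
cv2.imwrite('pics/b_crop.png',cv2.resize(f['color'][100:300,220:400],None,fx=3,fy=3,interpolation=2)[:,:,::-1])"
```

```text
t 2.0 p [0.6281 0.0839 0.2928] rpy [180.    0.6  45.3] F [ 0.78  0.17 -0.68] w 0.0853 q7 0.68
[6.4, -8.0, 16.3, 0.0, 0.3, -0.6]
[6.4, -7.9, 16.4, 0.0, 0.3, -0.6]
[-0.0, -0.0, 20.7, -0.0, -0.0, -0.0]
[-0.0, -0.0, 20.7, -0.0, -0.0, -0.0]
[-0.0, -0.0, 20.7, -0.0, -0.0, -0.0]
```

View pics/b_crop.png

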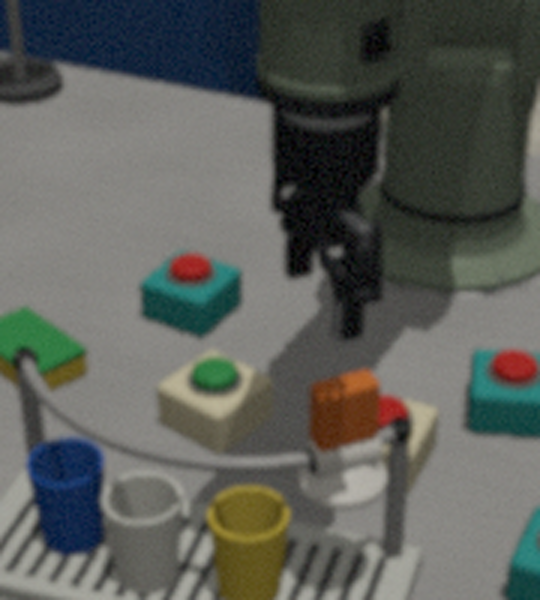

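The gripper is above the fin, which sits at crop (345,405). It is about 20 mm too far along -y, so I'll correct that and then descend.

Emit:
{"method": "arm_command", "body": {
  "targets": [
    [6, -8, 15, 0, 0.3, -0.6],
    [6, -8, 15, 0, 0.3, -0.6],
    [0, 0, 0, 0, 0, 0]
  ]
}}

```text
clock: 2.4
position: [0.6215, 0.1106, 0.2621]
tool_rot: [-3.138, -0.002, 0.819]
force: [-0.4, -0.2, 0.4]
grip_width: 0.0851
```

```bash
python3 -c "
from h import *
rows([(.6255,.104,.198,46.5,4)])"
```

```text
t 2.4 p [0.6215 0.1106 0.2621] rpy [-1.798e+02 -1.000e-01  4.690e+01] F [-0.36 -0.16  0.42] w 0.0851 q7 0.68
[-0.6, 1.9, 16.0, -0.0, -0.0, 0.1]
[-0.6, 1.9, 16.0, -0.0, -0.0, 0.1]
[-0.5, 1.9, 16.0, -0.0, -0.0, 0.1]
[-0.5, 1.9, 16.0, -0.0, -0.0, 0.1]
```

Emit:
{"method": "arm_command", "body": {
  "targets": [
    [0, 1.5, 16, 0, 0, 0],
    [0, 1.5, 16, 0, 0, 0],
    [-0.5, 1, 16, 0, 0, 0],
    [-0.5, 1, 12, 0, 0, 0],
    [0, 0, 0, 0, 0, 0],
    [0, 0, 0, 0, 0, 0]
  ]
}}

```text
clock: 3.0
position: [0.6238, 0.11, 0.2043]
tool_rot: [-3.139, -0.005, 0.823]
force: [-0.4, -0.2, 0.4]
grip_width: 0.0858
```

```bash
python3 -c "
from h import *
rows([(.6255,.104,.198,46.5,1)])"
```

```text
t 3.0 p [0.6238 0.11   0.2043] rpy [-179.8   -0.3   47.2] F [-0.39 -0.18  0.4 ] w 0.0858 q7 0.7
[-3.3, 5.3, 6.2, -0.2, -0.3, 0.7]
```

Emit:
{"method": "arm_command", "body": {
  "targets": [
    [-3, 5, 5, 0, -0.3, 0.7],
    [0, 0, 0, 0, 0, 0]
  ]
}}

```text
clock: 3.2
position: [0.6261, 0.1041, 0.2003]
tool_rot: [-3.14, -0.001, 0.81]
force: [0.3, 0.0, -0.6]
grip_width: 0.0854
```

```bash
python3 -c "
from h import *
rows([(.6255,.104,.198,46.5,1)])"
```

```text
t 3.2 p [0.6261 0.1041 0.2003] rpy [-179.9   -0.    46.4] F [ 0.31  0.02 -0.58] w 0.0854 q7 0.7
[-0.5, -0.4, 2.3, -0.1, -0.0, -0.1]
```

Emit:
{"method": "arm_command", "body": {
  "targets": [
    [0, 0, 0, 0, 0, 0],
    [0, 0, 0, 0, 0, 0],
    [0, 0, 0, 0, 0, 0],
    [0, 0, 0, 0, 0, 0],
    [0, 0, 0, 0, 0, 0],
    [0, 0, 0, 0, 0, 0]
  ],
  "grip": 0,
  "grip_force": 25
}}

```text
clock: 3.8
position: [0.6257, 0.1022, 0.2016]
tool_rot: [-3.14, 0.001, 0.809]
force: [3.7, 4.9, -4.9]
grip_width: 0.0237
```

```bash
python3 -c "
from h import *
rows([(*arc(46.5-3.6*i),.199,46.5-3.6*i,1) for i in range(1,9)])"
```

```text
t 3.8 p [0.6257 0.1022 0.2016] rpy [-179.9    0.    46.3] F [ 3.68  4.91 -4.86] w 0.0237 q7 0.7
[0.9, 11.3, 2.6, -0.1, 0.0, 3.4]
[-0.4, 12.6, 0.0, 0.0, -0.0, 3.6]
[-0.4, 12.6, 0.0, 0.0, -0.0, 3.6]
[-0.4, 12.6, 0.0, -0.0, -0.0, 3.6]
[-0.4, 12.6, 0.0, 0.0, -0.0, 3.6]
[-0.4, 12.6, 0.0, 0.0, -0.0, 3.6]
[-0.4, 12.6, 0.0, -0.0, -0.0, 3.6]
[-0.4, 12.6, 0.0, -0.0, -0.0, 3.6]
```

The fin is gripped at 23.7 mm. Now I'll slide it round gently.

Emit:
{"method": "arm_command", "body": {
  "targets": [
    [0, 8, 0, 0, 0, 2.4],
    [-0.2, 9, 0, 0, 0, 2.6],
    [-0.2, 9, 0, 0, 0, 2.6],
    [-0.2, 9, 0, 0, 0, 2.6]
  ]
}}

```text
clock: 4.2
position: [0.6502, 0.0741, 0.2016]
tool_rot: [-3.141, 0.002, 0.618]
force: [-1.7, -1.6, 1.7]
grip_width: 0.0237
```

```bash
cat >> h.py <<'E'
def where():
    s=bot.observe(); d=s['position'][:2]-C; print('r',np.hypot(*d).round(4),'az',np.degrees(np.arctan2(d[1],d[0])).round(2),'yaw',np.degrees(s['tool_rot'][2]).round(2),'z',s['position'][2].round(4),'F',s['force'].round(1),'M',s['moment'].round(2),'t',round(s['clock'],2),'w',s['grip_width'])
E
python3 -c "
from h import *
where()"
```

```text
r 0.1989 az 35.36 yaw 35.42 z 0.2016 F [-1.7 -1.6  1.7] M [-0.22  0.36  0.4 ] t 4.2 w 0.02372104697054743
```

Emit:
{"method": "arm_command", "body": {
  "targets": [
    [-0.3, 11, 0, 0, 0, 3.2],
    [-0.3, 11, 0, 0, 0, 3.2],
    [-0.3, 11, 0, 0, 0, 3.2],
    [-0.3, 11, 0, 0, 0, 3.2],
    [-0.3, 11, 0, 0, 0, 3.2],
    [-0.3, 11, 0, 0, 0, 3.2],
    [-0.3, 11, 0, 0, 0, 3.2],
    [-0.3, 11, 0, 0, 0, 3.2]
  ]
}}

```text
clock: 5.0
position: [0.6859, -0.0156, 0.2016]
tool_rot: [3.14, 0.004, 0.131]
force: [-6.5, -1.8, 3.8]
grip_width: 0.0235
```

```bash
python3 -c "
from h import *
where()"
```

```text
r 0.1995 az 7.32 yaw 7.49 z 0.2016 F [-6.5 -1.8  3.8] M [0.02 0.85 0.43] t 5.0 w 0.02353409107058178
```

Emit:
{"method": "arm_command", "body": {
  "targets": [
    [-0.3, 11, 0, 0, 0, 3.2],
    [-0.3, 11, 0, 0, 0, 3.2],
    [-0.3, 11, 0, 0, 0, 3.2],
    [-0.3, 11, 0, 0, 0, 3.2],
    [-0.3, 11, 0, 0, 0, 3.2],
    [-0.3, 11, 0, 0, 0, 3.2],
    [-0.2, 8, 0, 0, 0, 2.3],
    [0, 0, 0, 0, 0, 0]
  ]
}}

```text
clock: 5.8
position: [0.6796, -0.0986, 0.2016]
tool_rot: [3.137, 0.008, -0.286]
force: [-8.4, 0.8, 4.3]
grip_width: 0.0239
```

```bash
python3 -c "
from h import *
where()"
```

```text
r 0.2001 az -16.72 yaw -16.39 z 0.2016 F [-8.4  0.8  4.3] M [-0.06  0.82  0.18] t 5.8 w 0.023912167263970725
```

Emit:
{"method": "arm_command", "body": {
  "targets": [
    [-0.8, 10, 0, 0, 0, 2.8],
    [-0.5, 10, 0, 0, 0, 2.8],
    [-0.5, 8, 0, 0, 0, 2.2],
    [0, 0, 0, 0, 0, 0],
    [0, 0, 0, 0, 0, 0]
  ]
}}

```text
clock: 6.3
position: [0.6686, -0.1276, 0.2016]
tool_rot: [3.137, 0.007, -0.439]
force: [-3.5, 3.9, -0.3]
grip_width: 0.0239
```

```bash
python3 -c "
from h import *
where()"
```

```text
r 0.2003 az -25.63 yaw -25.16 z 0.2016 F [-3.5  3.9 -0.3] M [ 0.4  -0.2  -0.02] t 6.3 w 0.02385865071553362
```

Emit:
{"method": "arm_command", "body": {
  "targets": [
    [0, 0, 0, 0, 0, 0],
    [0, 0, 0, 0, 0, 0],
    [0, 0, 0, 0, 0, 0],
    [0, 0, 0, 0, 0, 0],
    [0, 0, 0, 0, 0, 0]
  ],
  "grip": 100
}}

```text
clock: 6.8
position: [0.6695, -0.1267, 0.2017]
tool_rot: [3.137, 0.006, -0.437]
force: [0.3, 0.0, 0.1]
grip_width: 0.0856
```

Emit:
{"method": "arm_command", "body": {
  "targets": [
    [0, 0, -15, 0, 0, 0],
    [0, 0, -25, 0, 0, 0],
    [0, 0, -30, 0, 0, 0],
    [0, 0, -30, 0, 0, 0]
  ]
}}

```text
clock: 7.2
position: [0.6689, -0.1261, 0.3042]
tool_rot: [3.135, 0.011, -0.437]
force: [0.4, 0.8, 0.3]
grip_width: 0.0858
```

```bash
python3 -c "
from h import *
where()
rows([(.452,-.095,.30,-25,7)])"
```

```text
r 0.1999 az -25.2 yaw -25.03 z 0.3042 F [0.4 0.8 0.3] M [0.01 0.   0.01] t 7.2 w 0.08582039718054461
t 7.2 p [ 0.6689 -0.1261  0.3042] rpy [179.6   0.6 -25. ] F [0.41 0.81 0.25] w 0.0858 q7 -0.05
[-30.0, 9.1, 1.0, 0.1, 0.1, -0.0]
[-30.0, 9.1, 0.9, 0.1, 0.1, -0.0]
[-30.0, 9.1, 0.9, 0.1, 0.1, -0.0]
[-30.0, 9.1, 0.8, 0.1, 0.1, -0.0]
[-30.0, 9.1, 0.8, 0.1, 0.1, -0.0]
[-30.0, 9.1, 0.7, 0.1, 0.1, -0.0]
[-30.0, 9.1, 0.7, 0.1, 0.1, -0.0]
```

Emit:
{"method": "arm_command", "body": {
  "targets": [
    [-30, 9, 1, 0, 0, 0],
    [-30, 9, 1, 0, 0, 0],
    [-30, 9, 1, 0, 0, 0],
    [-30, 9, 1, 0, 0, 0],
    [-30, 9, 1, 0, 0, 0],
    [-30, 9, 1, 0, 0, 0],
    [-20, 7, 0, 0, 0, 0],
    [0, 0, 0, 0, 0, 0]
  ],
  "grip": 0
}}

```text
clock: 8.0
position: [0.456, -0.0984, 0.3111]
tool_rot: [-3.14, -0.001, -0.438]
force: [1.4, -0.3, -0.3]
grip_width: -0.0005
```

```bash
python3 - <<'E'
from h import *
where()
rows([(.453,-.095,.12,-25,5)])
t=grab('top','c'); grab('scene','c'); s=load('scene','c')
for n,f,b in(('t',t,(360,95,425,160)),('s',s,(225,190,350,300))):
    hsv=cv2.cvtColor(f['color'],cv2.COLOR_RGB2HSV)
    m=cv2.inRange(hsv,(5,150,110),(16,255,255)); o=np.zeros_like(m); o[b[1]:b[3],b[0]:b[2]]=m[b[1]:b[3],b[0]:b[2]]
    v,u=np.nonzero(o)
    if len(u)<20: print(n,len(u)); continue
    D,d=pts(f,np.c_[u,v]); Q=D[(d>0)&(abs(D[:,2]-.223)<.006)]
    print(n,len(Q),cv2.minAreaRect((Q[:,:2]*1000).astype(np.float32)))
c=np.hstack([cv2.resize(t['color'][90:240,300:450],(400,400),interpolation=2),cv2.resize(s['color'][170:320,200:350],(400,400),interpolation=2)])
cv2.imwrite('pics/c_crop.png',c[:,:,::-1])
E
```

```text
r 0.0657 az -119.12 yaw -25.09 z 0.3111 F [ 1.4 -0.3 -0.3] M [-0.01 -0.01  0.03] t 8.0 w -0.0005040724639084945
t 8.0 p [ 0.456  -0.0984  0.3111] rpy [-1.799e+02 -1.000e-01 -2.510e+01] F [ 1.36 -0.32 -0.32] w -0.0005 q7 -0.15
[-0.9, -0.3, 38.2, -0.0, -0.0, -0.0]
[-0.9, -0.3, 38.2, -0.0, -0.0, -0.0]
[-0.9, -0.3, 38.2, -0.0, -0.0, -0.0]
[-0.9, -0.3, 38.2, -0.0, -0.0, -0.0]
[-0.8, -0.3, 38.2, -0.0, -0.0, -0.0]
t 171 ((669.5045776367188, -126.2133560180664), (49.83326721191406, 23.468767166137695), 67.7735824584961)
s 124 ((670.5709838867188, -127.54216003417969), (49.30360794067383, 21.07581901550293), 65.2324447631836)
```

View pics/c_crop.png

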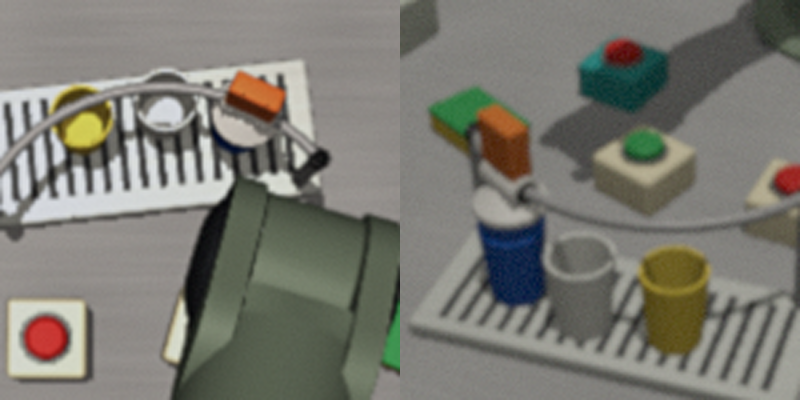

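The pod now stands over the blue cup. In the left half of the crop the fin is at (255,97), and both cameras put it within 2 mm of the cup centre. Now I'll descend to the green key.

Emit:
{"method": "arm_command", "body": {
  "targets": [
    [-1, 0, 40, 0, 0, 0],
    [-1, 0, 40, 0, 0, 0],
    [-1, 0, 40, 0, 0, 0],
    [0, 0, 35, 0, 0, 0],
    [0, 0, 25, 0, 0, 0],
    [0, 0, 10, 0, 0, 0],
    [0, 0, 0, 0, 0, 0],
    [0, 0, 0, 0, 0, 0]
  ]
}}

```text
clock: 8.9
position: [0.4656, -0.0991, 0.1167]
tool_rot: [-3.139, -0.01, -0.437]
force: [1.0, 0.2, 0.2]
grip_width: 0.0001
```

```bash
python3 -c "
from h import *
rows([(.453,-.095,.1,-25,1)])"
```

```text
t 8.9 p [ 0.4656 -0.0991  0.1167] rpy [-179.9   -0.6  -25. ] F [1.   0.22 0.2 ] w 0.0001 q7 0.12
[-13.3, 1.7, 16.5, -0.1, -0.6, -0.0]
```

Emit:
{"method": "arm_command", "body": {
  "targets": [
    [-7, 1, 5, 0, -0.3, 0],
    [-6, 1, 5, 0, -0.3, 0],
    [0, 0, 2, 0, 0, 0],
    [0, 0, 0, 0, 0, 0],
    [0, 0, 0, 0, 0, 0]
  ]
}}

```text
clock: 9.4
position: [0.4539, -0.0947, 0.1067]
tool_rot: [-3.136, -0.004, -0.436]
force: [1.1, 0.2, -1.2]
grip_width: 0.0004
```

```bash
python3 -c "
from h import *
rows([(.453,-.095,.086,-25,1)])"
```

```text
t 9.4 p [ 0.4539 -0.0947  0.1067] rpy [-179.7   -0.2  -25. ] F [ 1.1   0.16 -1.22] w 0.0004 q7 0.13
[-0.8, 0.7, 20.7, -0.3, -0.2, 0.0]
```

Emit:
{"method": "arm_command", "body": {
  "targets": [
    [0, 0, 6, 0, 0, 0],
    [0, 0, 5, 0, 0, 0],
    [-1, 0, 5, 0, 0, 0],
    [0, 0, 0, 0, 0, 0],
    [0, 0, 0, 0, 0, 0]
  ]
}}

```text
clock: 9.9
position: [0.4532, -0.0942, 0.0892]
tool_rot: [-3.136, -0.004, -0.436]
force: [-0.0, -0.4, -0.4]
grip_width: -0.0002
```

```bash
python3 -c "
from h import *
rows([(.453,-.095,.086,-25,1)])"
```

```text
t 9.9 p [ 0.4532 -0.0942  0.0892] rpy [-179.7   -0.2  -25. ] F [-0.03 -0.37 -0.44] w -0.0002 q7 0.16
[0.1, 0.8, 3.2, -0.3, -0.2, 0.0]
```

Emit:
{"method": "arm_command", "body": {
  "targets": [
    [0, 0, 1.5, 0, 0, 0],
    [0, 0, 1.5, 0, 0, 0],
    [0, 0, 1, 0, 0, 0],
    [0, 0, 0, 0, 0, 0]
  ]
}}

```text
clock: 10.3
position: [0.4534, -0.0942, 0.085]
tool_rot: [-3.136, -0.004, -0.436]
force: [1.3, -1.4, 0.3]
grip_width: -0.0001
```

Emit:
{"method": "arm_command", "body": {
  "targets": [
    [0, 0, 1.5, 0, 0, 0],
    [0, 0, 0, 0, 0, 0]
  ]
}}

```text
clock: 10.5
position: [0.4536, -0.0943, 0.0836]
tool_rot: [-3.136, -0.004, -0.436]
force: [-0.7, -0.7, 3.2]
grip_width: -0.0002
```

Contact at z ≈ 0.0838 (3.2 N), as predicted.

Emit:
{"method": "arm_command", "body": {
  "targets": [
    [0, 0, 1.5, 0, 0, 0],
    [0, 0, 0, 0, 0, 0]
  ]
}}

```text
clock: 10.7
position: [0.4536, -0.0943, 0.0823]
tool_rot: [-3.136, -0.005, -0.436]
force: [-2.2, 0.3, 7.2]
grip_width: 0.0002
```

Emit:
{"method": "arm_command", "body": {
  "targets": [
    [0, 0, 1.5, 0, 0, 0],
    [0, 0, 0, 0, 0, 0]
  ]
}}

```text
clock: 10.9
position: [0.4536, -0.0943, 0.0812]
tool_rot: [-3.135, -0.005, -0.436]
force: [-1.7, 0.5, 7.3]
grip_width: 0.0001
```

Emit:
{"method": "arm_command", "body": {
  "targets": [
    [0, 0, 1.5, 0, 0, 0],
    [0, 0, 0, 0, 0, 0]
  ]
}}

```text
clock: 11.1
position: [0.4536, -0.0943, 0.08]
tool_rot: [-3.135, -0.005, -0.436]
force: [-1.3, 0.1, 5.7]
grip_width: 0.0003
```

Emit:
{"method": "arm_command", "body": {
  "targets": [
    [0, 0, 1.2, 0, 0, 0],
    [0, 0, 0, 0, 0, 0]
  ]
}}

```text
clock: 11.3
position: [0.4535, -0.0943, 0.079]
tool_rot: [-3.134, -0.005, -0.436]
force: [-0.8, 0.2, 5.3]
grip_width: 0.0001
```

Emit:
{"method": "arm_command", "body": {
  "targets": [
    [0, 0, 1, 0, 0, 0],
    [0, 0, 0, 0, 0, 0]
  ]
}}

```text
clock: 11.5
position: [0.4536, -0.0943, 0.0782]
tool_rot: [-3.134, -0.005, -0.437]
force: [-1.0, 0.2, 3.3]
grip_width: 0.0002
```

The force dropped to about 4 N at roughly 6 mm, so the key has clicked. Releasing.

Emit:
{"method": "arm_command", "body": {
  "targets": [
    [0, 0, -8, 0, 0, 0],
    [0, 0, -25, 0, 0, 0],
    [0, 0, -30, 0, 0, 0],
    [0, 0, -30, 0, 0, 0],
    [0, 0, -20, 0, 0, 0],
    [0, 0, 0, 0, 0, 0],
    [0, 0, 0, 0, 0, 0]
  ]
}}

```text
clock: 12.2
position: [0.4519, -0.0953, 0.1977]
tool_rot: [-3.135, -0.004, -0.438]
force: [0.2, 0.6, -0.3]
grip_width: 0.0
```

```bash
python3 - <<'E'
from h import *
where()
t=grab('top','d'); s=grab('scene','d')
for n,f,z0,lo,hi,b in(('fin t',t,.223,(5,150,110),(16,255,255),(360,95,425,160)),('fin s',s,.223,(5,150,110),(16,255,255),(225,190,280,300)),('green s',s,.067,(45,110,50),(80,255,255),(278,215,305,240)),('blue s',s,.105,(105,130,50),(125,255,255),(225,240,262,290)),('yel s',s,.105,(22,130,80),(32,255,255),(285,260,320,305))):
  for g,tag in((f,'now'),(load('top' if n[-1]=='t' else 'scene','a'),'start')):
    hsv=cv2.cvtColor(g['color'],cv2.COLOR_RGB2HSV)
    m=cv2.inRange(hsv,lo,hi); o=np.zeros_like(m); o[b[1]:b[3],b[0]:b[2]]=m[b[1]:b[3],b[0]:b[2]]
    v,u=np.nonzero(o)
    if len(u)<20: continue
    D,d=pts(g,np.c_[u,v]); Q=D[(d>0)&(abs(D[:,2]-z0)<.006)]
    print(n,tag,len(Q),Q.mean(0).round(4),np.round(cv2.minAreaRect((Q[:,:2]*1000).astype(np.float32))[0],1),'px',u.mean().round(1),v.mean().round(1))
cv2.imwrite('pics/d_crop.png',cv2.resize(s['color'][160:350,190:500],(780,478),interpolation=2)[:,:,::-1])
E
```

```text
r 0.0652 az -123.56 yaw -25.1 z 0.1977 F [ 0.2  0.6 -0.3] M [-0.04 -0.01  0.05] t 12.2 w 1.93499002286118e-05
fin t now 172 [ 0.6685 -0.126   0.2233] [ 669.3 -126.4] px 396.3 124.3
fin s now 125 [ 0.6729 -0.1255  0.223 ] [ 670.4 -127. ] px 238.1 215.9
green s now 96 [ 0.4578 -0.0955  0.0662] [456.6 -96.2] px 290.9 224.3
green s start 86 [ 0.4595 -0.0948  0.0665] [458.7 -95.3] px 291.0 224.6
blue s now 70 [ 0.6927 -0.1163  0.1038] [ 689.4 -122.2] px 242.6 268.6
blue s start 122 [ 0.6764 -0.1269  0.1034] [ 671.7 -129.4] px 242.3 264.1
yel s now 129 [0.6767 0.0391 0.1036] [669.1  38.8] px 302.5 281.3
yel s start 140 [0.6747 0.0386 0.1033] [671.   38.1] px 302.4 281.2
```

View pics/d_crop.png

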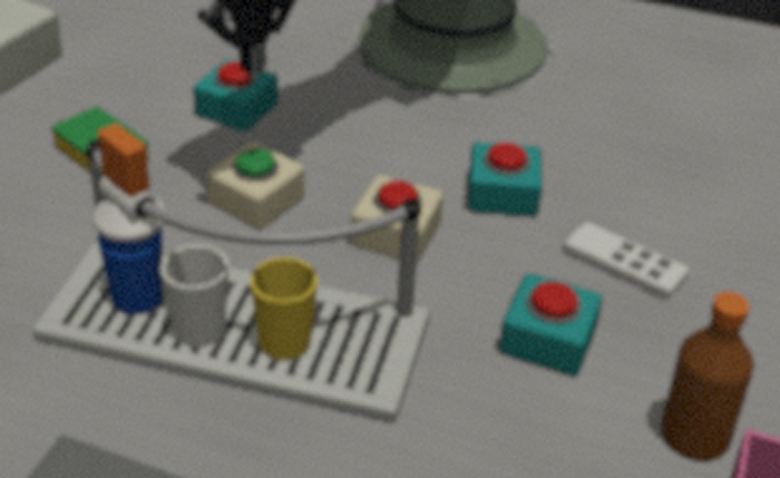

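The pod is over the blue cup at crop (130,260), and everything else stands upright and undisturbed. The green key is back up at z = 0.066, and the gripper is clear. The blue cup's rim reading shifted only because the pod hides part of it; the rest of its mask hasn't moved.

```bash
python3 -c "
from h import *
print(bot.job_done())"
```

```text
the job is handed in; nothing more can be done
None
```

I slid the lamp pod round to the blue cup, let it go, pressed the green key until it clicked and released it. The job is handed in at about 12 s on the clock; no verdict is reported.

- **Pod:** the last check put the fin at (0.669–0.670, -0.126 to -0.127) in both cameras. That is within about 2 mm of the cup centre I measured at the start, (0.671, -0.126).
- **Green key:** contact came at TCP height 0.0838 m. The force rose to about 7.3 N, then fell to 3.3 N at roughly 6 mm down, so I stopped there. The key read back at its start height afterwards (0.0662 m against 0.0665 m).
- **Other things:** the red key was not touched, and nothing looked displaced in the last picture. The yellow cup's mask stayed within 0.1 pixel.
- **One check disagreed:** the blue cup's rim reading moved about 20 mm. I put this down to the pod now hiding part of the rim, because the cup looked upright and in place. I did not confirm its position with a second measurement.

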